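# Start the repaired pump controller with its key sequence

### The arm

A 7-joint arm with a two-finger parallel gripper is mounted at the origin on a cart in front of the work surface, level with it; the furniture and walls round the work are solid. World frame = base frame: x ahead of the robot, y to its left, z up, the work surface at z = 0. Lengths are in m, angles in degrees, forces in N, time in s.
With the tool pointing down it reaches from about 0.425 to 0.875 m from the base axis. Payload 4.7 kg.
Tool frame: the origin (TCP) lies on the centre line of the jaws, within the pads' length; the fingertips stand r.tip_extent ahead of it and the grasp point (between the pads) lies 11 mm behind it (r.tip_extent is the distance from the TCP to the fingertips, in m); z points along the fingers, y is the line along which they close (so a half turn about z gives the same grasp; the last joint's range is limited). The gripper opens to 87 mm and grips with 3 to 60 N. Pads are 19 mm wide; open, the fingers measure 117 mm over their backs; the gripper's body (75 mm by 190 mm) begins 51 mm behind the grasp point.
Start: joints at [70.078, 18.392, -4.016, 83.108, 1.295, 78.541, -3.26], TCP at [0.23, -0.608, 0.231] pointing down, gripper open.
Joint ranges: [-163.93, 163.93], [-17.29, 119.83], [-79.2, 71.16], [3.27, 140.29], [-89.18, 269.18], [5.43, 117.66], [-154.24, 154.24]. Speed limits (degrees/s): [147.25, 147.25, 180, 180, 180, 180, 180].

### API

Orientations are given as [roll, pitch, yaw] about the fixed x, y, z axes, in that order (R = Rz(yaw) Ry(pitch) Rx(roll)).
In Python, from cell import r gives the robot as it stands.
- The arm moves only by the shell command python3 -m handwheel 'ROWS'. ROWS is JSON, a list of rows, each a list of 3 entries, a list of its own where there are three numbers: the shift along the world's x, y, z normalised to -1 to 1, where 1 is 0.25 m, then the turn, a rotation vector about the world's x, y, z normalised to -1 to 1, where 1 is 90 degrees, then the opening, from -1 (shut) to 1 (fully open). In form: [[[dx, dy, dz], [wx, wy, wz], hand], ...]. A call has 1 to 12 rows; each row is the pose to reach, as a shift and turn from the pose commanded when the call began; what a row does not reach only later rows make up. A row lasts 1/10 s, in which the tool goes at most 50 mm and 8.59 degrees, less where a joint would pass 70% of its speed; a pose out of reach is approached as far as the arm can. A call with a number of a shift or a turn outside -1 to 1 is refused whole. A call with a gripper value outside its range is refused whole. The fingers move at their own pace and stop on an object; the grip force is fixed at half the most. Time passes only in rows, so rows that repeat a pose let the fingers close. It gives the time, the measured TCP pose, the force, the opening and the grip force at its end, in the units of the state.
- r.state(): the state, without advancing time (a new reading comes with each control period).
- r.capture(name): name is "scene" or "side" or "wrist"; returns (picture, depth): 384x512x3 uint8, red, green, blue; 384x512 float32, m along the optical axis (not along the pixel's ray), 0 where there is no reading.
- r.camera_model(name): a dict with "K" (3x3 intrinsics, pixels), "origin" and "orientation" of the camera in the world; the wrist camera has in their place "mount" (4x4, takes a point from camera to tool coordinates, whose origin is the TCP and whose axes are the flange's). Camera axes: x right, y up, looking along -z (the intrinsics and any distortion apply to the point x, -y, -z); pixel columns grow to the right and rows downward; lengths in m; the calibration is good to about 2 mm. A picture is of the moment at which its call begins: read the wrist's pose just before it. camera_model takes no time and is no camera call.
- r.job_done(): hands the job in; it is judged then, once.
The state is a dict: "time_s": time; "qpos": joint angles; "qd": joint speeds; "joint_efforts": joint torques, N m; "position": TCP position; "eef_rot": TCP orientation; "ft_force": force on the tool from outside, world axes, zero at the start; "ft_torque": the same for the moment, N m; "gripper_width": opening from 0.0 (shut) to 1.0 (fully open); "grasp_force": force on a finger pad.
Only numpy, scipy, OpenCV 4.12 (cv2) and the standard library are available. Lean on these libraries where they do the work, as an engineer would, in place of code of your own. Each camera call takes 0.05 s, during which the arm holds its last target. There are 200 camera calls.

### The job

Start the repaired controller for its bench test: press the large round key, then the square key, then the long bar key. Press each one all the way down for about half a second and let it come right up before you press the next. Do not press the small round key.

Things in the scene. Friction and masses are not known exactly. Their poses are not given: they have to be found in the camera images.
- controller: Grey instrument case, 190 x 160 x 40 mm, fast on the bench, a display strip along its far edge. Origin: centre of its underside; x away from the robot at yaw 0, z up. On top four keys in a two by two field, 68 mm centre to centre, each in a black 52 mm square frame 4 mm high. Which key sits in which corner, the place of the case and its turn (within 15 degrees) vary.
- large_round_top (a point): The large round key: a flat round cap 32 mm across, off-white. Point: centre of the cap's upper face, z up; moves with the cap. Released it is 56 mm above the bench, 16 mm above the case. It travels 8 mm straight down to a firm stop; the spring takes 1.2 N at first, 3.6 N at the stop, and returns it. A press counts from 4 mm down.
- square_top (a point): The square key: a flat square cap 28 x 28 mm, off-white. Point: centre of the cap's upper face, z up; moves with the cap. Released it is 56 mm above the bench, 16 mm above the case. It travels 8 mm straight down to a firm stop; the spring takes 1.2 N at first, 3.6 N at the stop, and returns it. A press counts from 4 mm down.
- bar_top (a point): The long bar key: a flat oblong cap, 16 x 44 mm, its long side along y of its frame, off-white. Point: centre of the cap's upper face, z up; moves with the cap. Released it is 56 mm above the bench, 16 mm above the case. It travels 8 mm straight down to a firm stop; the spring takes 1.2 N at first, 3.6 N at the stop, and returns it. A press counts from 4 mm down.
- small_round_top (a point): The small round key: a flat round cap only 16 mm across, to be left alone, off-white. Point: centre of the cap's upper face, z up; moves with the cap. Released it is 56 mm above the bench, 16 mm above the case. It travels 8 mm straight down to a firm stop; the spring takes 1.2 N at first, 3.6 N at the stop, and returns it. A press counts from 4 mm down.

How it is judged:
By the outcome, as a careful person would: the job done as asked, in the order asked, and still so for the second after the job is handed in, with the robot touching nothing.
It also fails if it takes over 38 s, if anything falls off the work surface, if the arm or the gripper's body presses on something with over 40 N, if the wrist force passes 120 N, or if a joint passes its speed limit or range.

## Working session

There is one attempt and no reset: what is moved stays moved. The work goes in short steps, Python scripts to look and compute and a shell command to move; the robot and the scene stay as the last step left them, time stands still between calls to the robot, and variables do not carry over. Pictures are saved under pics/ and viewed, at most 10 in all, crops included, and the job is handed in when it is done.

```bash
mkdir -p pics; ls; python3 - <<'E'
from cell import r
import cv2,numpy as np
s=r.state();print(s['time_s'],s['position'],s['eef_rot'],s['gripper_width'],r.tip_extent)
for n in ("scene","side"):
    p,d=r.capture(n);cv2.imwrite(f'pics/{n}.png',p[:,:,::-1]);np.savez(f'{n}.npz',p=p,d=d)
    print(n,r.camera_model(n))
print(r.camera_model("wrist"))
E
```

```text
pics
0.0 [ 0.22983325 -0.60744886  0.22946758] [-1.79892855e+02  4.87705341e-03  2.07279551e+01] 1.0001565462823219 0.008
scene {'K': array([[469.06088119,   0.        , 261.88078947],
       [  0.        , 469.06088119, 186.16917422],
       [  0.        ,   0.        ,   1.        ]]), 'origin': array([0.12841714, 0.38982053, 0.61963648]), 'orientation': array([  48.35154348,    0.52587801, -146.17481402])}
side {'K': array([[473.21206106,   0.        , 254.35993234],
       [  0.        , 473.21206106, 188.33307708],
       [  0.        ,   0.        ,   1.        ]]), 'origin': array([ 0.48217999, -0.82553673,  0.60284473]), 'orientation': array([52.20293103, -0.21407063, -0.09754158])}
{'K': array([[339.63751186,   0.        , 251.83470932],
       [  0.        , 339.63751186, 193.71919005],
       [  0.        ,   0.        ,   1.        ]]), 'mount': array([[-2.68180073e-04,  9.56050660e-01,  2.93201404e-01,
         8.07662578e-02],
       [ 9.99999711e-01,  4.78494200e-05,  7.58637316e-04,
         6.10178877e-05],
       [ 7.11266189e-04,  2.93201522e-01, -9.56050397e-01,
        -1.54271701e-01],
       [ 0.00000000e+00,  0.00000000e+00,  0.00000000e+00,
         1.00000000e+00]])}
```

View pics/scene.png

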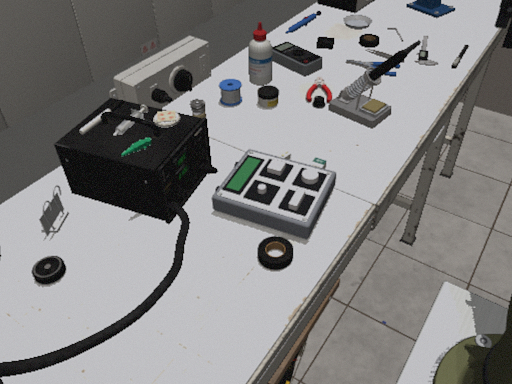

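View pics/side.png

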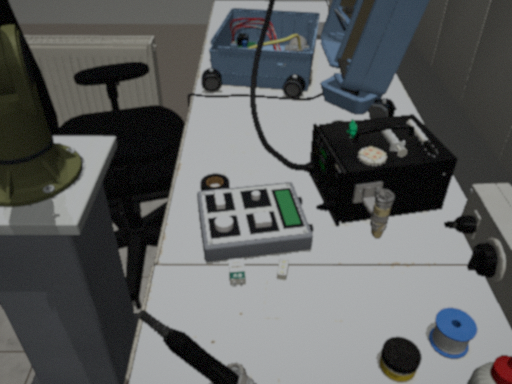

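The scene shows the case at about (275,188), with the square key at (277,168), large round at (310,175), small round at (263,187) and bar at (296,200). The side view agrees: large round (223,224), square (263,218), bar (220,202), small (255,196). A tall black box stands beyond the case.

```bash
cat >h.py <<'E'
import numpy as np,cv2
from scipy.spatial.transform import Rotation as R
from cell import r
def cam(n,s=None):
    m=r.camera_model(n);K=m['K']
    if 'mount' in m:
        T=np.eye(4);T[:3,:3]=R.from_euler('xyz',s['eef_rot'],degrees=True).as_matrix();T[:3,3]=s['position']
        T=T@np.array(m['mount']);return K,T[:3,:3],T[:3,3]
    return K,R.from_euler('xyz',m['orientation'],degrees=True).as_matrix(),np.array(m['origin'])
def rays(c,uv):
    K,Rm,o=c;uv=np.atleast_2d(uv).astype(float)
    return np.c_[(uv[:,0]-K[0,2])/K[0,0],-(uv[:,1]-K[1,2])/K[1,1],-np.ones(len(uv))]@Rm.T
def plane(c,uv,z):
    d=rays(c,uv);return c[2]+d*((z-c[2][2])/d[:,2])[:,None]
def cloud(c,d):
    v,u=np.mgrid[:d.shape[0],:d.shape[1]]
    return (c[2]+rays(c,np.c_[u.ravel(),v.ravel()])*d.ravel()[:,None]).reshape(*d.shape,3)
E
python3 - <<'E'
from h import *
for n,box in (("scene",(205,145,345,235)),("side",(190,175,315,262))):
    f=np.load(n+'.npz');p,d=f['p'],f['d'];c=cam(n);P=cloud(c,d)
    x0,y0,x1,y1=box;sub=P[y0:y1,x0:x1];z=sub[...,2]
    m=((z>.051)&(z<.064)&(p[y0:y1,x0:x1].min(2)>120)).astype(np.uint8)
    k,l,st,ce=cv2.connectedComponentsWithStats(m)
    for i in range(1,k):
        if st[i,4]>15:
            q=sub[l==i];uv=ce[i]+[x0,y0];print(n,uv.round(1),st[i,4],'medz',np.median(q[:,2]).round(4),'plane',plane(c,uv,.056)[0].round(4),'cloud',q.mean(0).round(4))
    ob=P[(d>0)&(P[...,2]>.07)&(P[...,0]>.3)&(P[...,0]<.9)&(abs(P[...,1]+.12)<.3)]
    print('tall',ob.min(0).round(3),ob.max(0).round(3))
    cv2.imwrite(f'pics/{n}_c.png',cv2.resize(p[y0:y1,x0:x1,::-1],None,fx=5,fy=5,interpolation=cv2.INTER_CUBIC))
E
```

```text
scene [275.9 165.1] 135 medz 0.0558 plane [ 0.4968 -0.1987  0.056 ] cloud [ 0.4969 -0.1989  0.0559]
scene [309.4 174. ] 139 medz 0.0561 plane [ 0.4305 -0.2104  0.056 ] cloud [ 0.4304 -0.2103  0.0562]
scene [261.3 186.6] 37 medz 0.0566 plane [ 0.4858 -0.1323  0.056 ] cloud [ 0.4855 -0.1317  0.0566]
scene [296.6 197.1] 154 medz 0.0559 plane [ 0.4184 -0.1432  0.056 ] cloud [ 0.4185 -0.1436  0.0558]
tall [ 0.599 -0.42   0.07 ] [0.9   0.122 0.161]
side [219.1 197.4] 136 medz 0.0561 plane [ 0.4206 -0.148   0.056 ] cloud [ 0.4206 -0.1477  0.0559]
side [255.5 193.2] 39 medz 0.056 plane [ 0.4874 -0.1353  0.056 ] cloud [ 0.4874 -0.1351  0.0558]
side [262.  217.2] 179 medz 0.056 plane [ 0.4987 -0.2027  0.056 ] cloud [ 0.4987 -0.2025  0.0559]
side [223.5 221.2] 179 medz 0.0561 plane [ 0.4319 -0.2135  0.056 ] cloud [ 0.4319 -0.2134  0.056 ]
tall [ 0.601 -0.387  0.07 ] [0.9   0.043 0.162]
```

View pics/scene_c.png

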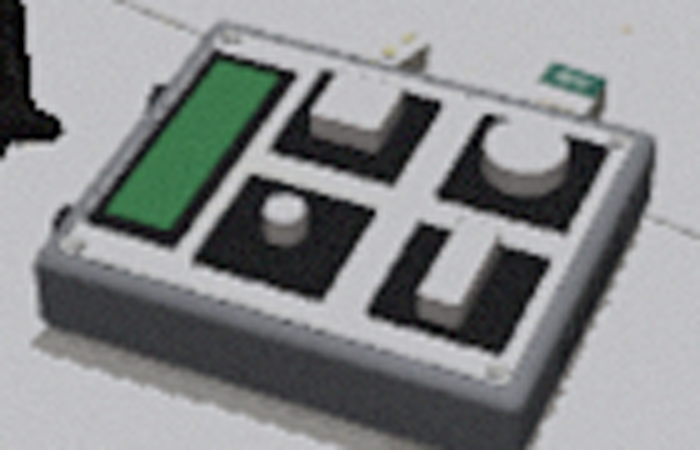

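The keys lie at z = 56 mm, with neighbours 68 mm apart and case yaw about 9.7°. Averaged centres are LR (.4312,-.2120), SQ (.4978,-.2007) and BAR (.4195,-.1456). I'll shut the fingers, turn the tool to the case's yaw and travel over.

```bash
python3 -m handwheel '[[[0.1,0.2,0],[0,0,-0.03],-1],[[0.2,0.4,0],[0,0,-0.06],-1],[[0.3,0.6,0],[0,0,-0.09],-1],[[0.4,0.8,0],[0,0,-0.121],-1],[[0.4,0.8,0],[0,0,-0.121],-1],[[0.4,0.8,0],[0,0,-0.121],-1],[[0.4,0.8,0],[0,0,-0.121],-1],[[0.4,0.8,0],[0,0,-0.121],-1]]'
python3 -m handwheel '[[[0.1,0.2,0],[0,0,0],-1],[[0.2,0.4,0],[0,0,0],-1],[[0.3,0.6,0],[0,0,0],-1],[[0.4,0.78,0],[0,0,0],-1],[[0.405,0.784,-0.1],[0,0,0],-1],[[0.405,0.784,-0.2],[0,0,0],-1],[[0.405,0.784,-0.3],[0,0,0],-1],[[0.405,0.784,-0.4],[0,0,0],-1],[[0.405,0.784,-0.4],[0,0,0],-1],[[0.405,0.784,-0.4],[0,0,0],-1],[[0.405,0.784,-0.4],[0,0,0],-1]]'
python3 - <<'E'
from h import *
s=r.state();print(s['time_s'],s['position'],s['eef_rot'],s['ft_force'])
p,d=r.capture('wrist');cv2.imwrite('pics/w1.png',p[:,:,::-1])
q,_=r.capture('side');cv2.imwrite('pics/s2.png',cv2.resize(q[130:290,130:350,::-1],None,fx=3,fy=3))
c=cam('wrist',s);P=cloud(c,d);z=P[...,2]
m=((z>.051)&(z<.062)&(d>0)).astype(np.uint8);k,l,st,ce=cv2.connectedComponentsWithStats(m)
for i in range(1,k):
    if st[i,4]>100: print(ce[i].round(1),st[i,4],np.median(P[l==i],0).round(4))
E
```

```text
time_s: 0.9
position: [0.3289, -0.4093, 0.2304]
eef_rot: [180.0, 0.0, 9.7]
ft_force: [0.2, 0.2, 0.2]
gripper_width: 0.354
grasp_force: 0.0
time_s: 2.0
position: [0.4322, -0.213, 0.132]
eef_rot: [179.9, -0.1, 9.8]
ft_force: [-0.0, 0.8, -0.1]
gripper_width: 0.0
grasp_force: 0.0
2.0 [ 0.4321534  -0.21303739  0.13199225] [ 1.79920763e+02 -1.01173595e-01  9.76892783e+00] [-0.00391426  0.80800632 -0.07093743]
[250.1 109.2] 1829 [ 0.4996 -0.2003  0.0559]
[148.3 109.4] 469 [ 0.488  -0.1343  0.0559]
[250.1 205.6] 1448 [ 0.4333 -0.2115  0.056 ]
[156.5 205.5] 1349 [ 0.4221 -0.1453  0.0559]
```

View pics/w1.png

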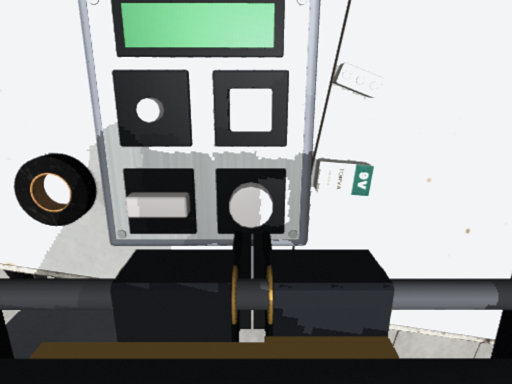

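View pics/s2.png

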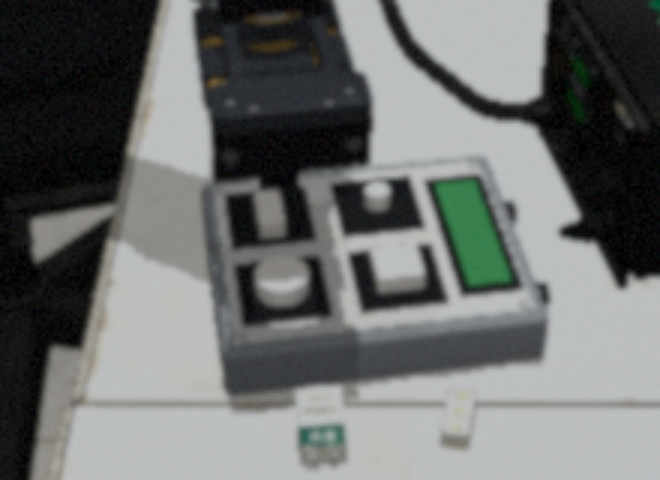

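The wrist view shows large round at (250,205), square (250,110), bar (156,205) and small (148,110). It agrees with the other views within 2 mm, and the closed fingers stand over the large round key. Now I'll descend to 2 mm above it.

```bash
python3 -m handwheel '[[[0,0.004,-0.08],[0,0,0],-1],[[0,0.004,-0.16],[0,0,0],-1],[[0,0.004,-0.23],[0,0,0],-1],[[0,0.004,-0.26],[0,0,0],-1],[[0,0.004,-0.26],[0,0,0],-1],[[0,0.004,-0.26],[0,0,0],-1],[[0,0.004,-0.26],[0,0,0],-1]]'
python3 -m handwheel '[[[0,0,-0.02],[0,0,0],-1],[[0,0,-0.04],[0,0,0],-1],[[0,0,-0.04],[0,0,0],-1]]'
```

```text
time_s: 2.8
position: [0.4321, -0.2114, 0.0667]
eef_rot: [179.9, -0.1, 9.8]
ft_force: [-0.3, 0.3, -0.1]
gripper_width: 0.008
grasp_force: 0.0
time_s: 3.1
position: [0.4326, -0.2116, 0.0564]
eef_rot: [179.9, -0.1, 9.8]
ft_force: [-0.0, -1.3, 4.4]
gripper_width: 0.004
grasp_force: 1.8
```

```bash
python3 -m handwheel '[[[0,0,-0.006],[0,0,0],-1],[[0,0,-0.006],[0,0,0],-1],[[0,0,-0.006],[0,0,0],-1]]'
```

```text
time_s: 3.4
position: [0.4327, -0.2116, 0.0562]
eef_rot: [179.9, -0.1, 9.8]
ft_force: [-1.7, 2.0, 15.0]
gripper_width: 0.001
grasp_force: 7.4
```

Firm stop reached (15 N). I'll release, verify, and move over the square key.

```bash
python3 -m handwheel '[[[0,0,0.05],[0,0,0],-1],[[0,0,0.12],[0,0,0],-1],[[0,0,0.16],[0,0,0],-1],[[0,0,0.16],[0,0,0],-1],[[0.1,0.017,0.16],[0,0,0],-1],[[0.2,0.033,0.16],[0,0,0],-1],[[0.264,0.044,0.16],[0,0,0],-1],[[0.264,0.044,0.16],[0,0,0],-1],[[0.264,0.044,0.16],[0,0,0],-1],[[0.264,0.044,0.16],[0,0,0],-1]]'
python3 - <<'E'
from h import *
for n in('side','scene'):
    p,d=r.capture(n);c=cam(n);P=cloud(c,d)
    for q in((.432,-.212),(.4984,-.2005),(.4204,-.1455),(.487,-.1345)):
        m=(np.hypot(P[...,0]-q[0],P[...,1]-q[1])<.006)&(d>0);print(n,q,P[m][:,2].round(3).tolist()[:60:8])
E
```

```text
time_s: 4.4
position: [0.4959, -0.2002, 0.0934]
eef_rot: [-180.0, 0.1, 9.8]
ft_force: [0.5, -0.4, 0.2]
gripper_width: 0.006
grasp_force: 0.0
side (0.432, -0.212) [0.058, 0.057, 0.056, 0.056]
side (0.4984, -0.2005) [0.058, 0.058, 0.056, 0.056]
side (0.4204, -0.1455) [0.057, 0.055, 0.056]
side (0.487, -0.1345) []
scene (0.432, -0.212) [0.058, 0.057, 0.055, -0.619]
scene (0.4984, -0.2005) [0.058, 0.055, 0.056]
scene (0.4204, -0.1455) [0.056, 0.056, 0.056, -0.585, -0.595, -0.61]
scene (0.487, -0.1345) [0.199, 0.2, 0.198, 0.056, 0.056, 0.057]
```

The large round key is back up at 56 mm. Next, the square key.

```bash
python3 -m handwheel '[[[0.008,0,-0.05],[0,0,0],-1],[[0.008,0,-0.108],[0,0,0],-1],[[0.008,0,-0.108],[0,0,0],-1],[[0.008,0,-0.108],[0,0,0],-1],[[0.008,0,-0.108],[0,0,0],-1]]'
python3 -m handwheel '[[[0,0,-0.02],[0,0,0],-1],[[0,0,-0.04],[0,0,0],-1],[[0,0,-0.043],[0,0,0],-1]]'
```

```text
time_s: 5.0
position: [0.4993, -0.1999, 0.067]
eef_rot: [-180.0, 0.0, 9.8]
ft_force: [-0.1, 0.0, -0.3]
gripper_width: 0.003
grasp_force: 0.0
time_s: 5.3
position: [0.5, -0.2002, 0.0565]
eef_rot: [180.0, -0.1, 9.8]
ft_force: [1.0, -0.4, 4.2]
gripper_width: 0.002
grasp_force: 1.9
```

```bash
python3 -m handwheel '[[[0,0,-0.006],[0,0,0],-1],[[0,0,-0.006],[0,0,0],-1],[[0,0,-0.006],[0,0,0],-1]]'
```

```text
time_s: 5.6
position: [0.5001, -0.2002, 0.0563]
eef_rot: [179.9, -0.1, 9.8]
ft_force: [-1.5, 0.3, 9.2]
gripper_width: 0.003
grasp_force: 4.7
```

At the stop (9 N). I'll release and go to the bar.

```bash
python3 -m handwheel '[[[0,0,0.05],[0,0,0],-1],[[0,0,0.12],[0,0,0],-1],[[0,0,0.16],[0,0,0],-1],[[0,0,0.16],[0,0,0],-1],[[-0.1,0.07,0.16],[0,0,0],-1],[[-0.2,0.14,0.16],[0,0,0],-1],[[-0.316,0.219,0.16],[0,0,0],-1],[[-0.316,0.219,0.16],[0,0,0],-1],[[-0.316,0.219,0.16],[0,0,0],-1],[[-0.316,0.219,0.16],[0,0,0],-1],[[-0.316,0.219,0.16],[0,0,0],-1]]'
python3 - <<'E'
from h import *
print(r.state()['position'])
p,d=r.capture('side');c=cam('side');P=cloud(c,d)
for q in((.432,-.212),(.4984,-.2005),(.4204,-.1455)):
    m=(np.hypot(P[...,0]-q[0],P[...,1]-q[1])<.006)&(d>0);print(q,P[m][:,2].round(3).tolist()[:60:6])
E
```

```text
time_s: 6.7
position: [0.4211, -0.1457, 0.0949]
eef_rot: [-180.0, -0.0, 9.8]
ft_force: [0.3, -0.2, 0.1]
gripper_width: 0.007
grasp_force: 0.0
[ 0.42105285 -0.14567401  0.09485165]
(0.432, -0.212) [0.2, 0.199, 0.2, 0.199, 0.057, 0.058, 0.054, 0.055]
(0.4984, -0.2005) [0.057, 0.056, 0.056, 0.057, 0.056]
(0.4204, -0.1455) [0.056, 0.057, 0.056, 0.056]
```

The square key is up and the tool is over the bar.

```bash
python3 -m handwheel '[[[0,0,-0.05],[0,0,0],-1],[[0,0,-0.112],[0,0,0],-1],[[0,0,-0.112],[0,0,0],-1],[[0,0,-0.112],[0,0,0],-1],[[0,0,-0.112],[0,0,0],-1]]'
python3 -m handwheel '[[[0,0,-0.02],[0,0,0],-1],[[0,0,-0.04],[0,0,0],-1],[[0,0,-0.043],[0,0,0],-1]]'
```

```text
time_s: 7.25
position: [0.4206, -0.1452, 0.067]
eef_rot: [180.0, -0.0, 9.8]
ft_force: [0.5, -0.8, -0.7]
gripper_width: 0.008
grasp_force: 0.0
time_s: 7.55
position: [0.4212, -0.1455, 0.0564]
eef_rot: [179.9, -0.1, 9.8]
ft_force: [0.9, -0.5, 6.5]
gripper_width: 0.008
grasp_force: 2.8
```

```bash
python3 -m handwheel '[[[0,0,-0.006],[0,0,0],-1],[[0,0,-0.006],[0,0,0],-1],[[0,0,-0.006],[0,0,0],-1]]'
python3 -m handwheel '[[[0,0,0.05],[0,0,0],-1],[[0,0,0.12],[0,0,0],-1],[[0,0,0.25],[0,0,0],-1],[[0,0,0.4],[0,0,0],-1],[[0,0,0.5],[0,0,0],-1],[[0,0,0.5],[0,0,0],-1],[[0,0,0.5],[0,0,0],-1],[[0,0,0.5],[0,0,0],-1]]'
python3 - <<'E'
from h import *
s=r.state();p,d=r.capture('wrist');cv2.imwrite('pics/w2.png',p[:,:,::-1]);P=cloud(cam('wrist',s),d);z=P[...,2]
m=((z>.049)&(z<.062)&(d>0)).astype(np.uint8);k,l,st,ce=cv2.connectedComponentsWithStats(m)
for i in range(1,k):
    if st[i,4]>80: print(ce[i].round(1),st[i,4],np.median(P[l==i],0).round(4))
print(s['time_s'],s['ft_force'])
E
```

```text
time_s: 7.85
position: [0.4213, -0.1455, 0.0562]
eef_rot: [179.9, -0.1, 9.8]
ft_force: [-2.0, 1.0, 11.6]
gripper_width: 0.005
grasp_force: 6.3
time_s: 8.65
position: [0.4192, -0.1449, 0.1783]
eef_rot: [-179.9, 0.1, 9.8]
ft_force: [0.6, 0.4, -0.6]
gripper_width: 0.002
grasp_force: 0.0
[337.7 103.9] 1333 [ 0.4994 -0.1993  0.0559]
[252.5 104.1] 315 [ 0.4877 -0.1332  0.0559]
[331.6 185.9] 1095 [ 0.4331 -0.2106  0.0559]
[252.4 185.8] 994 [ 0.4219 -0.1445  0.0559]
8.65 [ 0.60633854  0.4028335  -0.62145836]
```

All four caps are back up at 56 mm and the robot is clear.

```bash
python3 -c "
from cell import r
print(r.job_done())"
```

```text
the job is handed in; nothing more can be done
None
```

I pressed the large round, square and long bar keys in that order, each to its firm stop for about half a second and fully released before the next; the small round key was not touched, and I handed the job in at about 8.7 s with the arm clear.

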